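# Index the mitre fence to the next hole

### The job

The next board needs a 15 degree mitre. With a fingertip hooked under the red pull ring of the mitre gauge, lift its spring index pin clear of the middle hole, swing the ring's end of the arm exactly one hole to the right (as seen from the robot), and let the pin drop fully home in that hole, so that the fence is locked there. Hook the ring gently from inside, never pinch it or force the gauge while the pin still locks it, do not swing past that hole or to the left, and leave everything else on the bench where it is.

Things in the scene. Friction and masses are not known exactly. Their poses are not given: they have to be found in the camera images.
- mitre_base: Mitre gauge: grey base plate 274x264x14 mm bolted flat to the bench (place and turn differ at each start, turned up to 20 deg), carrying a swinging arm. Origin: centre of its underside. x points away from the robot, from the fence to the hole arc; y left, z up. Five brass-rimmed 10 mm holes, 15 deg apart, lie on an arc of radius 170 mm about the pivot; the middle one is at x = 85 mm, y = 0.
- pivot (a point): On the arm's vertical pivot axis, at the plate's top face, 85 mm nearer the robot than its centre; axes as the base's. The arm is an aluminium T: a tongue 36 mm wide, top 26 mm above the bench, runs 204 mm from the pivot away from the robot to a red pointer over a scale; a plywood-faced fence 280 mm long, top 67 mm above the bench, stands across it 45 to 68 mm on the robot's side of the pivot.
- mitre_arm (a joint): Swing of the arm, rad: 0 = square, pin in the middle hole (start); grows as the tongue's far end, with the ring, swings to the right seen from the robot (base's -y; clockwise from above). Holes at -0.524, -0.262, 0, 0.262, 0.524. Hinge friction 0.12 N m: it stays where it is left. With the pin home it is locked, with about 0.006 rad of play.
- index_pin (a joint): Lift of the spring index pin, m: 0 = fully home in a hole, upper stop at 0.024. 8 mm thick, round nose, 9 mm deep in the plate: it is out of the hole above 0.009, rests on the plate's face at 0.009 between holes, and springs down when it comes over a hole (within some 2 mm). Spring and weight pull it down with about 4.5 N at 0, 6.5 N at the stop.
- ring (a point): Middle of the opening of the red pull ring: a rigid D-shaped loop of 6 mm bar on top of the pin, moving with it. Opening 50 mm wide (along y), 42 mm high, arched at the top; 84 mm above the bench when the pin is home. Axes: x along the tongue away from the pivot, y left across the ring, z up; turning with the arm. It is 17 mm farther from the pivot than the pin's axis.
- ring_top (a point): Middle of the underside of the ring's top bar (inside the loop), where a fingertip lifts it: 15 mm farther along x and 15 mm higher than ring. The ring leans 45 deg from upright, away from the robot and the pivot, so a finger that points outward along the tongue and 30 to 45 deg off vertical passes straight through it. Axes as ring.
- ring_foot (a point): Centre of the ring's foot bar, on the pin's axis, 170 mm from the pivot and 67 mm above the bench when the pin is home. Below it the fixed steel plunger barrel, 20 mm across (nut 29 mm at its foot), ends 56 mm above the bench, 30 mm above the tongue. Axes as ring.
- next_hole (a point): Centre of the mouth of the hole that the pin has to go to, in the plate's top face, 14 mm above the bench: the next one to the right of the middle hole, seen from the robot. Axes as the base's.
- offcut: Pine offcut, 160x64x19 mm, lying flat just left of the gauge; loose bystander; origin at the centre of its underside. Leave it alone.
- tape_measure: Yellow and black tape measure, 98x45x64 mm, on the bench right of the fence; loose bystander; origin at the centre of its underside. Leave it alone.
- screw_jar: Clear jar of screws with a red lid, 66 mm across, 90 mm tall, just right of the base plate; loose bystander; origin at the centre of its underside. Leave it alone.
- battery_pack: Yellow and black tool battery, 112x76x67 mm, farther right; loose bystander; origin at the centre of its underside. Leave it alone.
- tape_roll: Roll of blue tape lying flat, 69 mm across, 24 mm tall, near the robot; loose bystander; origin at the centre of its underside. Leave it alone.

How it is judged:
By the outcome, as a careful person would: the job done as asked, in the order asked, and still so for the second after the job is handed in, with the robot touching nothing.
It also fails if it takes over 53 s, if anything falls off the work surface, if the arm or the gripper's body presses on something with over 40 N, if the wrist force passes 120 N, or if a joint passes its speed limit or range.

### The arm

A 6-joint arm with a two-finger parallel gripper is mounted at the origin on the work surface; the furniture and walls round the work are solid. World frame = base frame: x ahead of the robot, y to its left, z up, the work surface at z = 0. Lengths are in m, angles in rad, forces in N, time in s.
With the tool pointing down it reaches from about 0.25 to 0.775 m from the base axis. Payload 8.9 kg.
Tool frame: the origin (TCP) lies on the mounting face of the last link; the fingertips stand 173 mm ahead of it and the grasp point (between the pads) lies 155 mm ahead of it (bot.finger_overhang is the z of the fingertips in the tool frame, in m); z points along the fingers, y is the line along which they close (so a half turn about z gives the same grasp; the last joint's range is limited). The gripper opens to 85 mm and grips with 20 to 120 N. Pads are 22 mm wide; open, the fingers measure 114 mm over their backs; the gripper's body (76 mm by 85 mm) begins 54 mm behind the grasp point. The pads swing forward as they close: fully open they stand 13 mm farther back than shut.
Start: joints at [1.202, 0.291, -0.153, 1.127, 0, 1.431], TCP at [0.12, 0.511, 0.405] pointing down, gripper open.
Joint ranges: [-2.52, 2.52], [-0.91, 1.74], [-1.3, 1.37], [-1.96, 2.02], [-1.52, 1.47], [-3.14, 3.14]. Speed limits (rad/s): [2.22, 2.22, 2.79, 3.14, 3.14, 3.14].

### API

Orientations are given as a unit quaternion [x, y, z, w].
In Python, from bench import get_state, camera, ticket, bot gives the robot as it stands.
- The arm moves only by the tool step_arm, never from a script. Its argument "plan" is text: rows parted by semicolons, each of 7 numbers parted by spaces: the turn, a rotation vector about the tool's x, y, z normalised to -1 to 1, where 1 is 180 degrees, then the shift along the tool's x, y, z normalised to -1 to 1, where 1 is 0.4 m, then the closure, from 0 (fully open) to 1 (shut). In form: rx ry rz dx dy dz hand; .... A call has 1 to 12 rows; each row is the pose to reach, as a shift and turn from the pose commanded when the call began, along the tool's axes at that moment, turning the shorter way round; what a row does not reach only later rows make up. A row lasts 1/10 s, in which the tool goes at most 50 mm and 8.59 degrees, less where a joint would pass 70% of its speed; a pose out of reach is approached as far as the arm can. A call with a number of a shift or a turn outside -1 to 1 is refused whole. A call with a gripper value outside its range is refused whole. The fingers move at their own pace and stop on an object; "squeeze" is the grip in N (left out, the last holds). Time passes only in rows, so rows that repeat a pose let the fingers close. It gives the time, the measured TCP pose, the force, the opening and the grip force at its end, in the units of the state.
- get_state(): the state, without advancing time (a new reading comes with each control period).
- camera(name): name is "scene" or "top" or "wrist"; returns a dict with "pixels" (400x640x3 uint8, red, green, blue), "mtx" (3x3 intrinsics, pixels), "D" ([k1, k2, p1, p2, k3] as OpenCV has them; the pictures are not rectified), "rvec" (rotation vector, rad) and "tvec" (3), from world to camera coordinates, as OpenCV has them. Camera axes: x right, y down, z forward; pixel columns grow to the right and rows downward; lengths in m; the calibration is good to about 2 mm. A picture is of the moment at which its call begins. There is no depth.
- ticket.job_done(): hands the job in; it is judged then, once.
The state is a dict: "t": time; "joint_pos": joint angles; "qvel": joint speeds; "joint_efforts": joint torques, N m; "ee_pos": TCP position; "tool_rot": TCP orientation; "wrist_force": force on the tool from outside, world axes, zero at the start; "torque": the same for the moment, N m; "opening": opening from 0.0 (shut) to 1.0 (fully open); "grip_force": force on a finger pad.
Only numpy, scipy, OpenCV 4.12 (cv2) and the standard library are available. Lean on these libraries where they do the work, as an engineer would, in place of code of your own. Each camera call takes 0.05 s, during which the arm holds its last target. There are 200 camera calls.

## Working session

There is one attempt and no reset: what is moved stays moved. The work goes in short steps, Python scripts to look and compute and a tool call to move; the robot and the scene stay as the last step left them, time stands still between calls to the robot, and variables do not carry over. Pictures are saved under pics/ and viewed, at most 10 in all, crops included, and the job is handed in when it is done.

Besides the shell and the picture viewer there is one more tool, called after "Emit:" by a JSON object that holds its "fn" and its "kwargs". step_arm: Moves the arm, as the interface text tells. Scaled input: -1 to 1 covers 0.4 m each way for a shift and 180 degrees each way for a turn. Its arguments: {"type":"object","properties":{"plan":{"type":"string"},"squeeze":{"type":"number"}},"required":["plan"]}

```bash
mkdir -p pics; ls
python3 - <<'E'
from bench import get_state, camera
import cv2,pickle
s=get_state();print({k:s[k] for k in('t','ee_pos','tool_rot','opening','wrist_force')})
for n in('scene','top'):
    c=camera(n);pickle.dump(c,open(f'pics/{n}0.pkl','wb'));cv2.imwrite(f'pics/{n}0.png',c['pixels'][:,:,::-1]);print(n,c['mtx'],c['D'],c['rvec'],c['tvec'])
E
```

```text
pics
{'t': 0.0, 'ee_pos': array([0.1194875 , 0.51099206, 0.40411404]), 'tool_rot': array([ 1.14642959e-01,  9.93406523e-01, -6.64323903e-04, -1.75738602e-04]), 'opening': 0.9988421815495427, 'wrist_force': array([ 0.30718721, -0.98612716,  0.12687731])}
scene [[506.51460121   0.         325.56508091]
 [  0.         506.51460121 181.0571037 ]
 [  0.           0.           1.        ]] [-0.16496377  0.          0.          0.          0.        ] [ 2.30572975 -0.73207441  0.30424332] [-0.39186758  0.29054824  1.29227352]
top [[454.44064545   0.         317.98869175]
 [  0.         454.44064545 204.11537425]
 [  0.           0.           1.        ]] [-0.03815122  0.          0.          0.          0.        ] [ 1.97095302 -2.24232028  0.24534602] [0.08570746 0.5001501  1.00008728]
```

View pics/scene0.png

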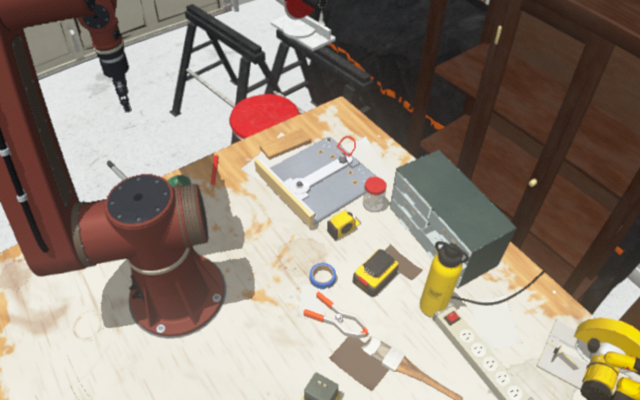

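View pics/top0.png

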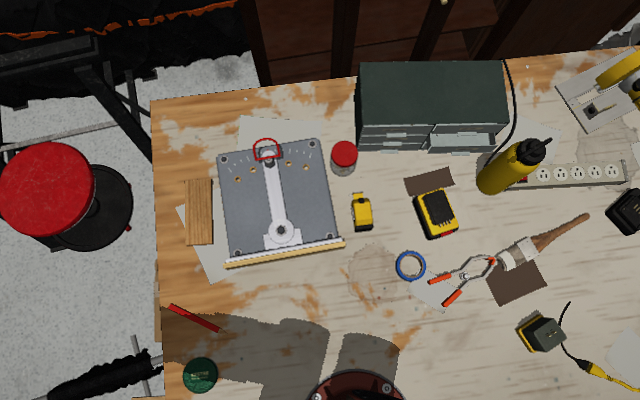

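The top view shows the gauge plate around (278,200), the pivot near (281,230), the ring at (267,148), brass holes at about (237,179), (253,170), (288,163), (305,167), and the jar at (343,157). The scene view has the ring at (346,144).

```bash
cat > h.py <<'E'
import numpy as np,cv2,pickle
from scipy.spatial.transform import Rotation as R
def ray(c,uv):
    uv=np.atleast_2d(np.float64(uv)); n=cv2.undistortPoints(uv[:,None],c['mtx'],np.array(c['D']))[:,0]
    M=cv2.Rodrigues(np.array(c['rvec']))[0]; o=-M.T@np.array(c['tvec']).ravel()
    return o,np.c_[n,np.ones(len(n))]@M
def onz(c,uv,z):
    o,d=ray(c,uv); return o+d*((z-o[2])/d[:,2])[:,None]
def proj(c,p): return cv2.projectPoints(np.atleast_2d(np.float64(p)),np.array(c['rvec']),np.array(c['tvec']),c['mtx'],np.array(c['D']))[0][:,0]
def tri(c1,u1,c2,u2):
    o1,d1=ray(c1,u1);o2,d2=ray(c2,u2);d1,d2=d1[0],d2[0]
    k=np.linalg.lstsq(np.c_[d1,-d2],o2-o1,rcond=None)[0];a=o1+k[0]*d1;b=o2+k[1]*d2
    return (a+b)/2,np.linalg.norm(a-b)
def blobs(m,amin):
    n,l,s,ce=cv2.connectedComponentsWithStats(m.astype(np.uint8)); return [(ce[i].round(1),s[i]) for i in range(1,n) if s[i][4]>=amin]
E
python3 - <<'E'
from h import *
t=pickle.load(open('pics/top0.pkl','rb'));s=pickle.load(open('pics/scene0.pkl','rb'))
def hsv(c): return cv2.cvtColor(c['pixels'],cv2.COLOR_RGB2HSV).astype(int)
def roi(m,x0,x1,y0,y1):
    z=np.zeros_like(m);z[y0:y1,x0:x1]=m[y0:y1,x0:x1];return z
h=hsv(t)
br=roi((h[...,0]>10)&(h[...,0]<30)&(h[...,1]>110),222,330,150,195)
for ce,st in blobs(br,3): print('brass',ce,st[4],onz(t,ce,.014)[0].round(4))
red=lambda h:((h[...,0]<6)|(h[...,0]>174))&(h[...,1]>130)&(h[...,2]>70)
for ce,st in blobs(roi(red(h),240,300,130,175),3): print('ring top',ce,st)
hs=hsv(s)
for ce,st in blobs(roi(red(hs),325,362,128,165),3): print('ring scene',ce,st)
# plate: low-saturation blue-ish grey
g=roi((h[...,0]>95)&(h[...,0]<130)&(h[...,1]>15)&(h[...,1]<90)&(h[...,2]>70)&(h[...,2]<200),205,350,130,270).astype(np.uint8)
g=cv2.morphologyEx(g,cv2.MORPH_OPEN,np.ones((3,3)))
cs=max(cv2.findContours(g,0,2)[0],key=cv2.contourArea);P=onz(t,cs[:,0],.014)
print('rect',cv2.minAreaRect((P[:,:2]*1000).astype(np.float32)))
a=cv2.resize(t['pixels'][128:278,205:355],None,fx=5,fy=5,interpolation=2)[:600]
b=cv2.resize(s['pixels'][120:220,250:400],None,fx=5,fy=5,interpolation=2)
cv2.imwrite('pics/cA.png',a[:,:,::-1]);cv2.imwrite('pics/cB.png',b[:,:,::-1])
E
```

```text
brass [287.2 162.9] 13 [0.6292 0.0817 0.014 ]
brass [305.4 166.3] 15 [0.6147 0.0382 0.014 ]
brass [252.1 169.2] 17 [0.6243 0.1692 0.014 ]
brass [237.5 178.7] 18 [0.6047 0.2071 0.014 ]
ring top [266.1 150. ] [253 138  28  23 157]
ring scene [343.  138.2] [341 137   5   4   5]
ring scene [351.8 138.6] [349 137   6   5   8]
ring scene [343.1 150.2] [337 143  15  13  23]
rect ((556.452392578125, 46.189205169677734), (255.41806030273438, 111.7624282836914), 3.1395392417907715)
```

View pics/cA.png

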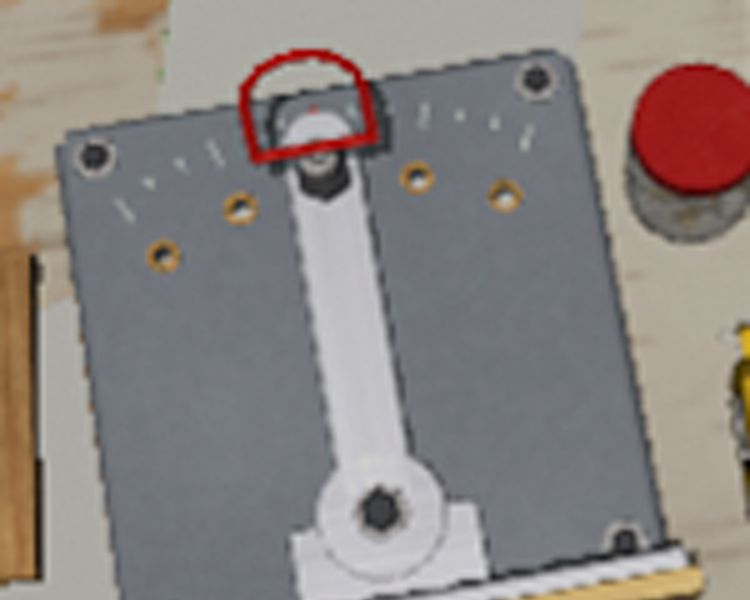

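View pics/cB.png

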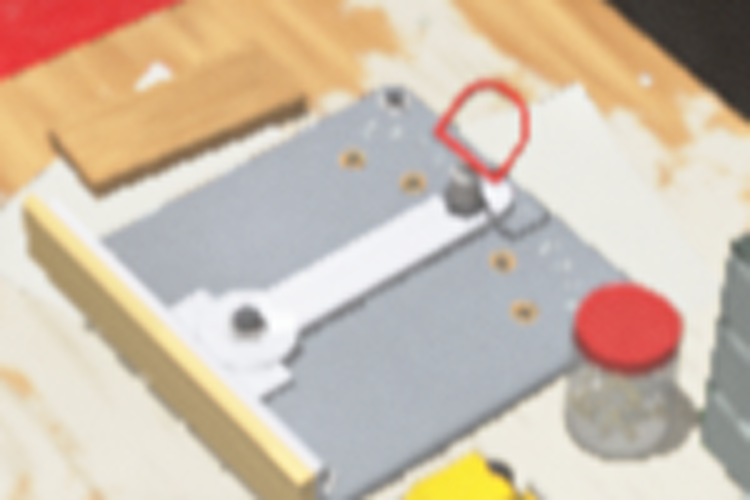

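Crop A: ring arch top at full-image (267,139), foot (268,158); holes are clear. Crop B: ring opening around (347,145). Now I fit the base from the four holes and check the ring against both views.

Run:
```python
from h import *
from scipy.optimize import least_squares
t=pickle.load(open('pics/top0.pkl','rb'));s=pickle.load(open('pics/scene0.pkl','rb'))
W=np.array([[.6243,.1692],[.6047,.2071],[.6292,.0817],[.6147,.0382]])
a=np.array([-1,-2,1,2])*np.pi/12; L=.17*np.c_[np.cos(a),-np.sin(a)]
f=lambda p:((L@np.array([[np.cos(p[2]),np.sin(p[2])],[-np.sin(p[2]),np.cos(p[2])]])+p[:2])-W).ravel()
r=least_squares(f,[.46,.1,0]);px,py,th=r.x
print('pivot',r.x.round(4),'deg',np.degrees(th),'res mm',(r.fun*1000).round(1))
def arm(phi,x,y,z):
    b=th-phi;return np.array([px+x*np.cos(b)-y*np.sin(b),py+x*np.sin(b)+y*np.cos(b),z])
def sc(uv): return None
for n,p in dict(pivot=arm(0,0,0,.026),foot=arm(0,.170,0,.067),ring=arm(0,.187,0,.084),rtop=arm(0,.202,0,.099),archtop=arm(0,.206,0,.103),ftL=arm(0,.17,.028,.067),ftR=arm(0,.17,-.028,.067)).items():
    u=proj(t,p)[0];v=proj(s,p)[0]
    print(n,p.round(4),'cropA',((u-[205,128]+.5)*5).round(),'cropB',((v-[250,120]+.5)*5).round())
print('next',arm(np.pi/12,.17,0,.014).round(4), 'ringtop next',arm(np.pi/12,.202,0,.099).round(4))
print('jar',onz(t,[345,153],.09))
```

```text
pivot [0.4628 0.1147 0.0601] deg 3.444091084398196 res mm [-0.2 -0.7 -0.1  1.3  0.1 -1.1  0.2  0.5]
pivot [0.4628 0.1147 0.026 ] cropA [382. 512.] cropB [245. 323.]
foot [0.6325 0.1249 0.067 ] cropA [314. 147.] cropB [463. 153.]
ring [0.6495 0.1259 0.084 ] cropA [304. 101.] cropB [485. 121.]
rtop [0.6644 0.1268 0.099 ] cropA [295.  60.] cropB [504.  93.]
archtop [0.6684 0.1271 0.103 ] cropA [292.  49.] cropB [510.  86.]
ftL [0.6308 0.1529 0.067 ] cropA [255. 158.] cropB [434. 129.]
ftR [0.6342 0.097  0.067 ] cropA [373. 137.] cropB [492. 178.]
next [0.6293 0.0806 0.014 ] ringtop next [0.6607 0.0742 0.099 ]
jar [[ 0.61091445 -0.05535799  0.09      ]]
```

```bash
cat >> h.py <<'E'
import json,os
px,py,th=.4628,.1147,.0601
def pose(phi,x,z,y=0,tilt=45):
    "TCP pose with grasp point at arm-frame (x,y,z)"
    b=th-phi;B=R.from_euler('z',b).as_matrix();T=np.radians(tilt);s,c=np.sin(T),np.cos(T)
    M=B@np.array([[-c,0,s],[0,1,0],[-s,0,-c]])
    p=np.array([px,py,0])+B@np.array([x,y,z])-.155*M[:,2]
    return p,R.from_matrix(M)
def cmd():
    d=json.load(open('cmd.json')) if os.path.exists('cmd.json') else dict(p=[.12,.511,.405],q=[.114643,.993407,-.00066,-.00018])
    return np.array(d['p']),R.from_quat(d['q'])
def row(tp):
    p,r=cmd();q,rr=tp
    return np.r_[(r.inv()*rr).as_rotvec()/np.pi,r.inv().apply(q-p)/.4].round(4)
def sent(*v):
    p,r=cmd();v=np.array(v);json.dump(dict(p=(p+r.apply(v[3:6]*.4)).tolist(),q=(r*R.from_rotvec(v[:3]*np.pi)).as_quat().tolist()),open('cmd.json','w'))
E
python3 - <<'E'
from h import *
from bench import bot,ticket
print([a for a in dir(bot) if a[0]!='_'],bot.finger_overhang)
print(pose(0,.187-.064,.084+.064),row(pose(0,.187-.064,.084+.064)))
E
```

```text
['MotionError', 'finger_overhang'] 0.1734
(array([0.47617426, 0.11550476, 0.25760155]), Rotation.from_matrix(array([[-0.70583013, -0.06006383,  0.70583013],
                            [-0.04247154,  0.99819454,  0.04247154],
                            [-0.70710678,  0.        , -0.70710678]]))) [-0.0366 -0.2483 -0.0873 -1.0923 -0.7594  0.3693]
```

Emit:
{"fn": "step_arm", "kwargs": {"plan": "-0.037 -0.248 -0.087 -0.8 -0.55 0.2 1;-0.037 -0.248 -0.087 -0.8 -0.55 0.2 1;-0.037 -0.248 -0.087 -0.8 -0.55 0.2 1;-0.037 -0.248 -0.087 -0.8 -0.55 0.2 1;-0.037 -0.248 -0.087 -0.8 -0.55 0.2 1;-0.037 -0.248 -0.087 -0.8 -0.55 0.2 1;-0.037 -0.248 -0.087 -0.8 -0.55 0.2 1;-0.037 -0.248 -0.087 -0.8 -0.55 0.2 1;-0.037 -0.248 -0.087 -0.8 -0.55 0.2 1;-0.037 -0.248 -0.087 -0.8 -0.55 0.2 1;-0.037 -0.248 -0.087 -0.8 -0.55 0.2 1;-0.037 -0.248 -0.087 -0.8 -0.55 0.2 1", "squeeze": 20}}

```text
t: 1.3
ee_pos: [0.3805, 0.2249, 0.3248]
tool_rot: [-0.028, 0.924, 0.013, 0.382]
wrist_force: [-0.3, -0.4, 0.1]
opening: -0.0
grip_force: 0.0
```

Run:
```python
from h import *
from bench import get_state
sent(-.037,-.248,-.087,-.8,-.55,.2)
s=get_state();p,r=cmd();print(s['t'],s['ee_pos'],p,np.degrees((r.inv()*R.from_quat(s['tool_rot'])).magnitude()),s['joint_pos'].round(2) if hasattr(s['joint_pos'],'round') else s['joint_pos'],s['opening'],s['wrist_force'])
print(row(pose(0,.187-.064,.084+.064)))
```

```text
1.3 [0.38050944 0.22489983 0.32480324] [0.38143749 0.22379372 0.32523162] 0.1189260392065164 [ 0.46 -0.   -0.99 -0.16 -0.28  0.29] -0.0003991797544507381 [-0.32680707 -0.40634208  0.09348717]
[ 0.0003 -0.0003 -0.0004 -0.0367 -0.2846  0.275 ]
```

Emit:
{"fn": "step_arm", "kwargs": {"plan": "0 0 0 -0.037 -0.285 0.275 1;0 0 0 -0.037 -0.285 0.275 1;0 0 0 -0.037 -0.285 0.275 1;0 0 0 -0.037 -0.285 0.275 1;0 0 0 -0.037 -0.285 0.275 1;0 0 0 -0.037 -0.285 0.275 1"}}

```text
t: 1.9
ee_pos: [0.4753, 0.117, 0.2572]
tool_rot: [-0.028, 0.924, 0.013, 0.382]
wrist_force: [-0.5, -0.1, 0.2]
opening: -0.0
grip_force: 0.0
```

Run:
```python
from h import *
from bench import get_state,camera
sent(0,0,0,-.037,-.285,.275)
s=get_state();p,r=cmd();print(s['t'],s['ee_pos'],p,np.round(s['joint_pos'],2),s['wrist_force'])
M=R.from_quat(s['tool_rot']);tip=s['ee_pos']+M.apply([0,0,.1734])
print('tip',tip)
print(row(pose(0,.187,.084)))
w=camera('wrist');print(proj(w,tip),'ring',proj(w,[[.6644,.1268,.099],[.6495,.1259,.084]]))
sc=camera('scene');print(proj(sc,tip))
a=cv2.resize(sc['pixels'][80:230,250:410],(640,600))
cv2.imwrite('pics/1.png',np.hstack([cv2.resize(w['pixels'],(480,300)),cv2.resize(a,(320,300))])[:,:,::-1])
```

```text
1.9 [0.47528764 0.11696623 0.25722439] [0.4762633  0.11536132 0.25766299] [ 0.1   0.23 -1.02 -0.46 -0.02  0.03] [-0.45914051 -0.0500834   0.21933065]
tip [0.59754913 0.12484042 0.13451463]
[ 3.000e-04 -3.000e-04 -4.000e-04  1.000e-04  2.000e-04  2.262e-01]
[[318.5039006  268.23253916]] ring [[315.30131273 241.96849799]
 [315.14256019 213.35268233]]
[[333.52430606 138.336944  ]]
```

View pics/1.png

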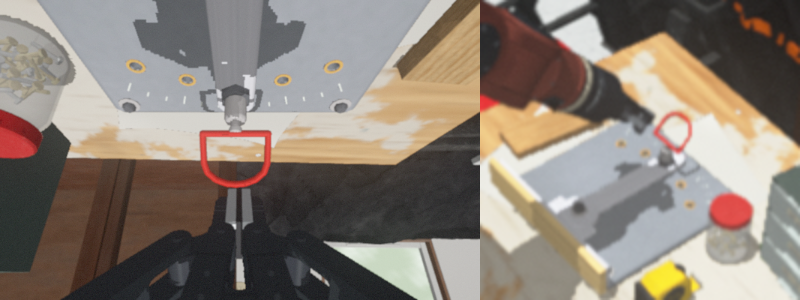

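The wrist view shows the ring (outer bounds ~202–270 px in the scaled view, centre ≈ (315,211) full-size) where predicted at (315,213). The shut fingers are aligned with the opening.

Emit:
{"fn": "step_arm", "kwargs": {"plan": "0 0 0 0 0 0.06 1;0 0 0 0 0 0.11 1;0 0 0 0 0 0.15 1;0 0 0 0 0 0.19 1;0 0 0 0 0 0.226 1;0 0 0 0 0 0.226 1;0 0 0 0 0 0.226 1"}}

```text
t: 2.7
ee_pos: [0.5391, 0.1207, 0.1936]
tool_rot: [-0.028, 0.924, 0.013, 0.382]
wrist_force: [-0.6, -0.3, 0.1]
opening: 0.002
grip_force: 0.0
```

Run:
```python
from h import *
from bench import get_state,camera
sent(0,0,0,0,0,.226)
s=get_state();p,r=cmd();print(s['t'],s['ee_pos'],p,np.round(s['joint_pos'],2),s['wrist_force'])
M=R.from_quat(s['tool_rot']);g=s['ee_pos']+M.apply([0,0,.155]);B=R.from_euler('z',th)
print('grasp pt in arm frame',B.inv().apply(g-[px,py,0]))
for l in(.01,.014,.018,.022,.028): print(l,row(pose(0,.187,.084+l)))
w=camera('wrist');sc=camera('scene');t=camera('top')
cv2.imwrite('pics/2.png',np.hstack([cv2.resize(w['pixels'][160:360,180:460],(420,300)),cv2.resize(sc['pixels'][110:190,300:400],(375,300))])[:,:,::-1])
```

```text
2.7 [0.53911116 0.12070146 0.19361309] [0.54001121 0.11926976 0.19368575] [ 0.09  0.47 -0.92 -0.61 -0.02  0.02] [-0.63093903 -0.27929577  0.07221178]
grasp pt in arm frame [0.18611247 0.00183971 0.08398945]
0.01 [ 0.0003 -0.0003 -0.0004 -0.0176  0.0002 -0.0175]
0.014 [ 0.0003 -0.0003 -0.0004 -0.0247  0.0002 -0.0245]
0.018 [ 0.0003 -0.0003 -0.0004 -0.0317  0.0003 -0.0316]
0.022 [ 0.0003 -0.0003 -0.0004 -0.0388  0.0003 -0.0387]
0.028 [ 0.0003 -0.0003 -0.0004 -0.0494  0.0003 -0.0493]
```

View pics/2.png

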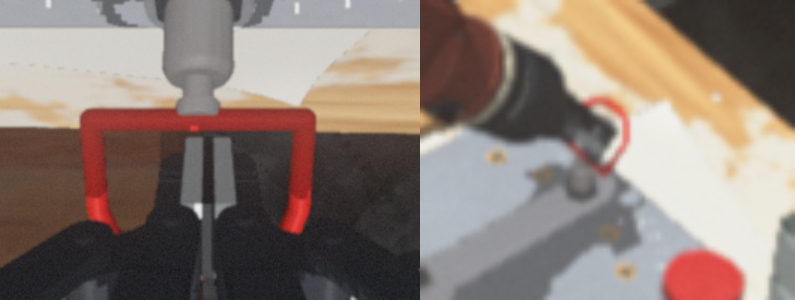

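The fingers are through the opening, about 2–3 mm left of centre. I'll correct that, rise to contact, and watch the force.

Emit:
{"fn": "step_arm", "kwargs": {"plan": "0 0 0 -0.005 -0.0045 0.005 1;0 0 0 -0.010 -0.0045 0.005 1;0 0 0 -0.015 -0.0045 0.005 1;0 0 0 -0.018 -0.0045 0.005 1;0 0 0 -0.021 -0.0045 0.005 1;0 0 0 -0.021 -0.0045 0.005 1"}}

```text
t: 3.45
ee_pos: [0.5473, 0.1183, 0.1978]
tool_rot: [-0.027, 0.923, 0.013, 0.382]
wrist_force: [0.2, 0.1, 0.0]
opening: 0.002
grip_force: 0.0
```

Emit:
{"fn": "step_arm", "kwargs": {"plan": "0 0 0 -0.002 0 -0.002 1;0 0 0 -0.004 0 -0.004 1;0 0 0 -0.006 0 -0.006 1;0 0 0 -0.008 0 -0.008 1;0 0 0 -0.010 0 -0.010 1;0 0 0 -0.010 0 -0.010 1"}}

```text
t: 4.05
ee_pos: [0.5464, 0.1183, 0.2028]
tool_rot: [-0.027, 0.924, 0.013, 0.381]
wrist_force: [-4.3, -0.8, -4.6]
opening: 0.001
grip_force: 3.1
```

```bash
cat > look.py <<'E'
from h import *
from bench import get_state,camera
def look(phi,name):
    s=get_state();p,r=cmd();print(s['t'],s['ee_pos'],p,'F',np.round(s['wrist_force'],1))
    M=R.from_quat(s['tool_rot']);g=s['ee_pos']+M.apply([0,0,.155]);B=R.from_euler('z',th-phi)
    print('grasp pt arm',B.inv().apply(g-[px,py,0]).round(4))
    out={}
    for n in('wrist','scene','top'):
        c=camera(n);pickle.dump(c,open(f'pics/{name}_{n}.pkl','wb'));out[n]=c
    return out
E
python3 - <<'E'
from look import *
sent(0,0,0,-.021,-.0045,.005);sent(0,0,0,-.01,0,-.01)
look(0,'a')
E
```

```text
4.05 [0.54644061 0.11834514 0.20276584] [0.54746906 0.11789642 0.20385897] F [-4.3 -0.8 -4.6]
grasp pt arm [ 0.1931 -0.0011  0.0929]
```

Emit:
{"fn": "step_arm", "kwargs": {"plan": "0 0 0 -0.004 0 -0.004 1;0 0 0 -0.008 0 -0.008 1;0 0 0 -0.012 0 -0.012 1;0 0 0 -0.016 0 -0.016 1;0 0 0 -0.020 0 -0.020 1;0 0 0 -0.024 0 -0.024 1;0 0 0 -0.024 0 -0.024 1"}}

```text
t: 4.9
ee_pos: [0.5465, 0.1183, 0.2166]
tool_rot: [-0.027, 0.924, 0.013, 0.382]
wrist_force: [-4.9, 0.9, -5.6]
opening: 0.002
grip_force: 4.1
```

Run:
```python
from look import *
sent(0,0,0,-.024,0,-.024)
o=look(0,'b')
for n in('wrist','scene','top'):
    for k in('a','b'):
        c=pickle.load(open(f'pics/{k}_{n}.pkl','rb'))
        h=cv2.cvtColor(c['pixels'],cv2.COLOR_RGB2HSV).astype(int);m=((h[...,0]<6)|(h[...,0]>174))&(h[...,1]>130)&(h[...,2]>70)
        q=proj(c,[.6475,.1259,.09])[0];z=np.zeros_like(m);x,y=q.astype(int);d=75 if n=='wrist' else 22
        z[max(0,y-d):y+d,x-d:x+d]=m[max(0,y-d):y+d,x-d:x+d];print(n,k,[(c2,s[:5]) for c2,s in blobs(z,8)])
w,sc,t=o['wrist'],o['scene'],o['top']
cv2.imwrite('pics/3.png',np.hstack([cv2.resize(w['pixels'][100:360,150:490],(392,300)),cv2.resize(sc['pixels'][110:190,300:400],(375,300))])[:,:,::-1])
```

```text
4.9 [0.546504   0.11831949 0.21662313] [0.54748195 0.11787615 0.2174354 ] F [-4.9  0.9 -5.6]
grasp pt arm [ 0.1932 -0.0011  0.1068]
wrist a [(array([323.3, 250.4]), array([ 246,  211,  150,  104, 4490], dtype=int32))]
wrist b [(array([322.9, 249.8]), array([ 246,  210,  150,  105, 4589], dtype=int32))]
scene a [(array([351.8, 139.3]), array([348, 136,   7,  10,  19], dtype=int32))]
scene b [(array([352.6, 136.2]), array([348, 133,   8,   9,  21], dtype=int32))]
top a [(array([263.5, 139.8]), array([253, 137,  23,   9,  55], dtype=int32))]
top b [(array([262.8, 137.7]), array([252, 135,  24,   9,  57], dtype=int32)), (array([267. , 167.6]), array([259, 167,  17,   2,  28], dtype=int32))]
```

View pics/3.png

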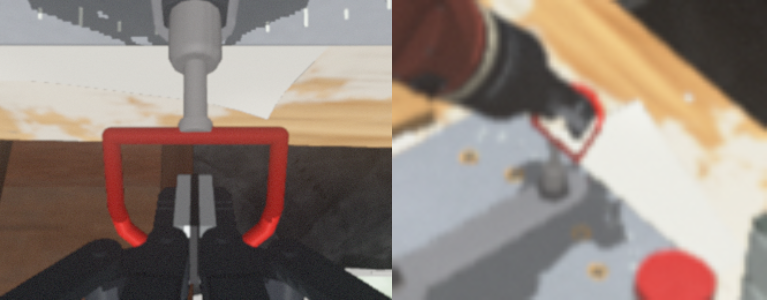

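Ring rose with the finger: in the wrist view it sits unchanged around the fingers and the pin shank is visible above the barrel, lift ≈ 14–18 mm. Now the swing.

Run:
```python
from h import *
p,r=cmd();B=R.from_euler('z',th).inv();g=B.apply(p+r.apply([0,0,.155])-[px,py,0]);print('cmd grasp arm',g)
np.save('g.npy',g)
for f in np.array([.04,.08,.12,.16,.2,.24,.262]):
    q,_=pose(f,g[0],g[2],g[1]);Rz=R.from_euler('z',-f)
    q=np.array([px,py,0])+R.from_euler('z',th-f).apply(B.apply(p-[px,py,0]));print(f,row((q,Rz*r)))
```

```text
cmd grasp arm [ 0.19422729 -0.00179169  0.10773991]
0.04 [ 0.009  -0.      0.009   0.0002 -0.0085 -0.0003]
0.08 [ 0.018  -0.      0.018   0.0007 -0.0169 -0.0008]
0.12 [ 0.027  -0.0001  0.027   0.0014 -0.0253 -0.0015]
0.16 [ 0.036  -0.0001  0.036   0.0024 -0.0337 -0.0025]
0.2 [ 0.045  -0.0001  0.0451  0.0036 -0.042  -0.0037]
0.24 [ 0.054  -0.0001  0.0541  0.005  -0.0502 -0.0051]
0.262 [ 0.0589 -0.0001  0.059   0.0059 -0.0547 -0.006 ]
```

Emit:
{"fn": "step_arm", "kwargs": {"plan": "0.0045 0 0.0045 0.0001 -0.0042 -0.0001 1;0.009 0 0.009 0.0002 -0.0085 -0.0003 1;0.0135 0 0.0135 0.0004 -0.0127 -0.0005 1;0.018 0 0.018 0.0007 -0.0169 -0.0008 1;0.0225 0 0.0225 0.001 -0.0211 -0.0011 1;0.027 0 0.027 0.0014 -0.0253 -0.0015 1;0.0315 0 0.0315 0.0019 -0.0295 -0.002 1;0.036 0 0.036 0.0024 -0.0337 -0.0025 1;0.036 0 0.036 0.0024 -0.0337 -0.0025 1"}}

```text
t: 5.95
ee_pos: [0.5461, 0.1047, 0.2165]
tool_rot: [0.047, 0.923, -0.018, 0.381]
wrist_force: [-4.8, 0.2, -6.4]
opening: 0.002
grip_force: 4.0
```

```bash
cat > ang.py <<'E'
from look import *
def red(c,q,d):
    h=cv2.cvtColor(c['pixels'],cv2.COLOR_RGB2HSV).astype(int);m=((h[...,0]<6)|(h[...,0]>174))&(h[...,1]>130)&(h[...,2]>70)
    z=np.zeros_like(m);x,y=int(q[0]),int(q[1]);sl=np.s_[max(0,y-d):y+d,max(0,x-d):x+d];z[sl]=m[sl];return z
def ringang(c,lift,phi0):
    "arm angle from foot bar seen by the wrist camera: midpoint of bar ends on plane z=.067+lift"
    b=th-phi0;q=np.array([px+.187*np.cos(b),py+.187*np.sin(b),.084+lift])
    m=red(c,proj(c,q)[0],100)
    n,l,st,_=cv2.connectedComponentsWithStats(m.astype(np.uint8));i=1+st[1:,4].argmax();ys,xs=np.where(l==i)
    # leg centres on rows through the upper third of the ring's legs
    y0=ys.min();H=[];
    for y in range(y0+22,y0+50,3):
        x=np.sort(xs[ys==y]);g=np.diff(x)
        if len(x)>6 and g.max()>30: k=g.argmax();H.append([(x[0]+x[k]+x[k+1]+x[-1])/4,y])
    H=np.array(H);o,d=ray(c,H)
    # intersect with the leaning ring plane: normal (nx,ny,-1)/sqrt2 through foot
    for _ in range(4):
        b=th-phi0;nr=np.array([np.cos(b),np.sin(b),-1]);f=np.array([px+.17*np.cos(b),py+.17*np.sin(b),.067+lift])
        P=o+d*(((f-o)@nr)/(d@nr))[:,None]
        phi0=np.median(th-np.arctan2(P[:,1]-py,P[:,0]-px))
    return phi0,len(H),P.mean(0).round(4)
E
python3 - <<'E'
from ang import *
for k in'ab':print(ringang(pickle.load(open(f'pics/{k}_wrist.pkl','rb')),{'a':.001,'b':.015}[k],0))
sent(.036,0,.036,.0024,-.0337,-.0025)
o=look(.16,'c');print(ringang(o['wrist'],.015,.16))
t=o['top'];cv2.imwrite('pics/4.png',np.hstack([cv2.resize(o['wrist']['pixels'],(480,300)),cv2.resize(t['pixels'][120:220,220:320],(300,300))])[:,:,::-1])
E
```

```text
(np.float64(0.004925782406566742), 10, array([0.6424, 0.1246, 0.0778]))
(np.float64(0.004997360733937212), 10, array([0.642 , 0.1246, 0.0915]))
5.95 [0.54606302 0.10472645 0.21649493] [0.54690258 0.10433746 0.21744402] F [-4.8  0.2 -6.4]
grasp pt arm [ 0.1932 -0.0015  0.1067]
(np.float64(0.16737873343157272), 10, array([0.6411, 0.0955, 0.0914]))
```

View pics/4.png

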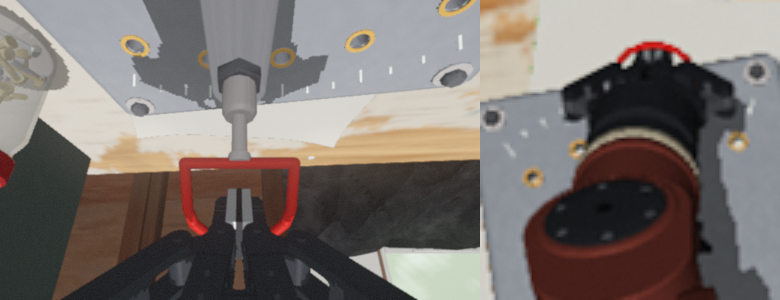

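The wrist view shows the arm following (tongue nearly centred, next hole just emerging left of it at (205,57)). Measured 0.162 rad net. Continue to 0.26.

Emit:
{"fn": "step_arm", "kwargs": {"plan": "0.0045 0 0.0045 0.0001 -0.0042 -0.0001 1;0.009 0 0.009 0.0002 -0.0085 -0.0003 1;0.0135 0 0.0135 0.0004 -0.0127 -0.0005 1;0.018 0 0.018 0.0007 -0.0169 -0.0008 1;0.0225 0 0.0225 0.001 -0.0211 -0.001 1;0.0225 0 0.0225 0.001 -0.0211 -0.001 1;0.0225 0 0.0225 0.001 -0.0211 -0.001 1"}}

```text
t: 6.8
ee_pos: [0.5448, 0.0964, 0.2166]
tool_rot: [0.093, 0.92, -0.037, 0.38]
wrist_force: [-5.8, 0.6, -6.1]
opening: -0.001
grip_force: 4.0
```

Run:
```python
from ang import *
sent(.0225,0,.0225,.001,-.0211,-.001)
o=look(.26,'d');print(ringang(o['wrist'],.015,.26)[0]-.005)
```

```text
6.8 [0.54476154 0.09643362 0.21655818] [0.54549496 0.09599647 0.2174329 ] F [-5.8  0.6 -6.1]
grasp pt arm [ 0.1933 -0.0014  0.1067]
0.26201192978170007
```

Emit:
{"fn": "step_arm", "kwargs": {"plan": "0 0 0 0.004 0 0.004 1;0 0 0 0.008 0 0.008 1;0 0 0 0.012 0 0.012 1;0 0 0 0.016 0 0.016 1;0 0 0 0.020 0 0.020 1;0 0 0 0.024 0 0.024 1;0 0 0 0.024 0 0.024 1"}}

```text
t: 7.65
ee_pos: [0.5448, 0.0965, 0.2028]
tool_rot: [0.093, 0.92, -0.037, 0.38]
wrist_force: [-5.9, 1.0, -4.1]
opening: 0.003
grip_force: 3.9
```

Run:
```python
from ang import *
sent(0,0,0,.024,0,.024)
o=look(.26,'e');print(ringang(o['wrist'],.001,.26)[0]-.005)
```

```text
7.65 [0.54477832 0.09646881 0.20284788] [0.54548207 0.09601674 0.20385647] F [-5.9  1.  -4.1]
grasp pt arm [ 0.1933 -0.0014  0.093 ]
0.26202988257654936
```

The load is still on the finger at a pin lift of about 1–3 mm, so the pin has entered the hole. Continue to lower and unload.

Emit:
{"fn": "step_arm", "kwargs": {"plan": "0 0 0 0.003 0 0.003 1;0 0 0 0.006 0 0.006 1;0 0 0 0.010 0 0.010 1;0 0 0 0.015 0 0.010 1;0 0 0 0.022 0 0.010 1;0 0 0 0.027 0 0.008 1;0 0 0 0.027 0 0.008 1;0 0 0 0.027 0 0.008 1"}}

```text
t: 8.6
ee_pos: [0.5401, 0.0976, 0.1936]
tool_rot: [0.093, 0.919, -0.037, 0.381]
wrist_force: [0.3, 0.1, -0.4]
opening: -0.002
grip_force: 0.0
```

Run:
```python
from ang import *
sent(0,0,0,.027,0,.008)
o=look(.26,'f');print(ringang(o['wrist'],0,.26)[0]-.005)
cv2.imwrite('pics/5.png',np.hstack([cv2.resize(o['wrist']['pixels'][100:360,150:490],(392,300)),cv2.resize(o['scene']['pixels'][110:190,300:400],(375,300))])[:,:,::-1])
```

```text
8.6 [0.540112   0.09757933 0.19361999] [0.54020603 0.09710035 0.19396359] F [ 0.3  0.1 -0.4]
grasp pt arm [ 0.1887 -0.0012  0.084 ]
0.2615650925841238
```

View pics/5.png

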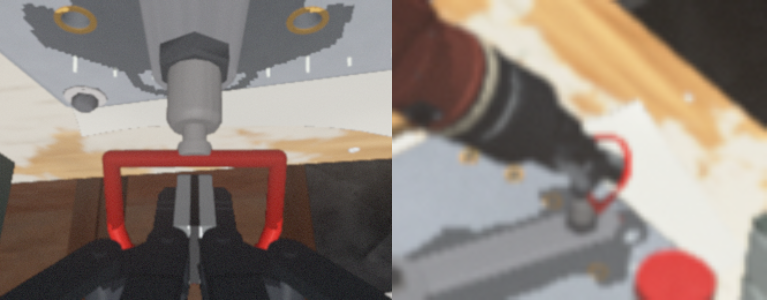

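The finger is unloaded and centred in the opening. Only the short home-length shank shows above the barrel. Withdraw straight back.

Emit:
{"fn": "step_arm", "kwargs": {"plan": "0 0 0 0 0 -0.04 1;0 0 0 0 0 -0.09 1;0 0 0 0 0 -0.15 1;0 0 0 0 0 -0.25 1;0 0 0 0 0 -0.35 1;0 0 0 0 0 -0.45 1;0 0 0 0 0 -0.45 1;0 0 0 0 0 -0.45 1"}}

```text
t: 9.55
ee_pos: [0.4154, 0.1228, 0.3219]
tool_rot: [0.093, 0.919, -0.036, 0.382]
wrist_force: [0.3, -0.5, -1.1]
opening: 0.002
grip_force: 0.0
```

Run:
```python
from ang import *
sent(0,0,0,0,0,-.45)
o=look(.26,'g')
def arm(phi,x,y,z):
    b=th-phi;return np.array([px+x*np.cos(b)-y*np.sin(b),py+x*np.sin(b)+y*np.cos(b),z])
w=o['wrist'];q=proj(w,arm(.262,.187,0,.084))[0];m=red(w,q,60)
b=max(blobs(m,20),key=lambda b:b[1][4]);print('wrist ring',b[0],b[1])
for l in(0,.003,.009):
    P=proj(w,[arm(.262,.17,y,.067+l) for y in(.028,-.028)]);Q=proj(w,arm(.262,.206,0,.103+l))[0]
    print(l,'foot',P.round(1).tolist(),'arch',Q.round(1))
sc=o['scene'];z=red(sc,proj(sc,arm(.262,.187,0,.084))[0],20);ys,xs=np.where(z);print('scene obs',xs.min(),xs.max(),ys.min(),ys.max())
a=np.linspace(0,2*np.pi,60)
for l in(0,.003,.009):
    u=np.array([arm(.262,.187+.017*np.sin(k)*1.15,.028*np.cos(k),.084+l+.017*np.sin(k)*1.15) for k in a]);v=proj(sc,u);print(l,v.min(0).round(1),v.max(0).round(1),'at y',v.mean(0).round(1))
cv2.imwrite('pics/6.png',np.hstack([cv2.resize(w['pixels'],(480,300)),cv2.resize(sc['pixels'][110:190,300:380],(300,300))])[:,:,::-1])
```

```text
9.55 [0.41542863 0.1227801  0.32191382] [0.41559049 0.12222454 0.32139884] F [ 0.3 -0.5 -1.1]
grasp pt arm [ 0.0618 -0.001   0.2125]
wrist ring [317.7 171.1] [ 284  144   68   58 1081]
0 foot [[350.3, 147.0], [287.0, 147.2]] arch [318.7 201.3]
0.003 foot [[350.5, 149.9], [286.9, 150.0]] arch [318.8 204.2]
0.009 foot [[350.8, 155.6], [286.7, 155.8]] arch [318.8 210.1]
scene obs 347 362 148 165
0 [348.  144.6] [362.7 162. ] at y [355.3 153.2]
0.003 [348.  143.9] [362.8 161.3] at y [355.3 152.5]
0.009 [348.1 142.4] [363.  159.9] at y [355.4 151. ]
```

View pics/6.png

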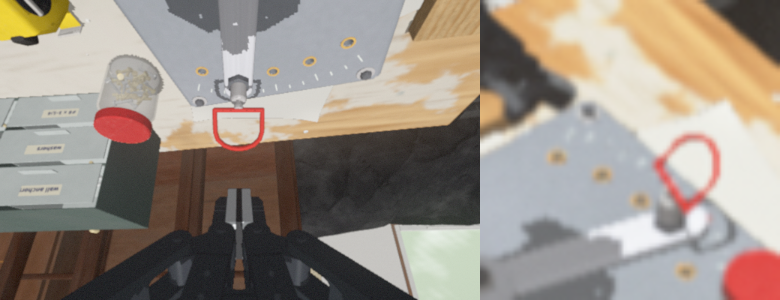

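The ring is at home height: the foot bar is centred at row ~147, and 147 is predicted for zero lift. Three holes show on one side and one on the other, so the arm is at the next hole to the right.

```bash
python3 -c "
from bench import ticket
print(ticket.job_done())"
```

```text
the job is handed in; nothing more can be done
None
```

The fence is set one hole to the right (15°, measured about 0.262 rad); the camera check shows the pin fully home, and I withdrew the gripper clear and handed the job in at about 10 s.

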